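# Shut off the filler's air at the guarded valve box

## Task

The filler's nozzle is about to be changed, so shut off its air: push the sliding cover of the grey valve box all the way back by its yellow tab, then push the red valve handle a quarter turn clockwise to its stop, fully shut, and leave the cover open. Push gently with the fingertips only, gripping and lifting nothing; leave the blue handle as it is and do not disturb the nozzle, ferrule, seal ring and cup set out on the bench.

Things in the scene. Friction and masses are not known exactly. Their poses are not given: they have to be found in the camera images.
- valve_box: grey sheet-metal air valve box fixed to the bench, 186 (x) x 170 (y) mm. Origin: centre of its underside; x points to its back, away from the robot, y to its left, z up. Back half (x 0 to 88 mm): closed housing 61 mm high, the cover slides over it. Front half: valve bay with two levers. A gauge 37 mm across on the front wall at y = -50 sticks out 12 mm, to 52 mm high
- bay (a point): middle of the open valve bay in the front half of the box, 36 mm above the bench, at x = -43, y = 0 in the box frame. Round the bay: front wall at x = -86 to -83 mm, 60 mm high; side walls at y = +-80 mm, 36 mm high. The levers turn about upright axes at x = -18, one at y = +30 and one at y = -44 mm (which is red varies); the valves below them are 37 mm high, their stems 49 mm
- cover (a joint): steel cover over the valve bay, 88 (x) x 169 (y) mm, top face 70.5 mm above the bench. Value in m: 0 = closed, grows as it is pushed back along the box's +x, 0.080 = fully open, at its stop; it may start up to 0.012 open. Stiff slide, about 2.5 N, stays where it is left. The levers can be reached only when it is back
- cover_tab (a point): middle of the front face of the cover's upturned yellow push tab (70 mm wide along y, 4 mm thick, from 70 to 90 mm above the bench, at the cover's front edge). The point is 81 mm above the bench and moves with the cover; with the cover closed it is at x = -90, y = 0 mm in the box frame, fully open at x = -10
- red_handle (a joint): quarter-turn lever with a red plastic sleeve. Value in rad: 0 = open, pointing to the box's front (-x); 1.571 = shut, pointing to the box's left (+y), at its stop. Starts at 0 to 0.12. It turns clockwise seen from above, when its right side (towards box -y) is pushed. About 0.11 N m of friction; stays where it is left
- red_tip (a point): free end of the red lever, 46 mm from its turning axis, 54 mm above the bench. The lever's red sleeve is 12 mm wide, 10 mm thick (49 to 59 mm above the bench) and runs from 12 to 46 mm from the axis
- blue_handle (a joint): the same kind of lever with a blue sleeve on the other valve, about 0 rad (open) at the start; to be left as it is
- blue_tip (a point): free end of the blue lever, same sizes as the red one
- nozzle: bystander: white spare filling nozzle standing on its flange, 32 mm wide, 67 mm high, loose; origin at the centre of its underside
- ferrule: bystander: white flanged ferrule, 50 mm wide, 30 mm high, loose; origin at the centre of its underside
- cup: bystander: small white dosing cup, 58 mm wide, 61 mm high, loose; origin at the centre of its underside
- seal: bystander: white seal ring lying flat, 43 mm wide, 8 mm high, loose; origin at the centre of its underside
- socket_block: white three-way socket block lying fixed on the bench near the front right of the box, 52 x 145 mm, with a plugged-in adapter that stands up to 111 mm high; origin at the centre of its underside. Keep the gripper's body clear of it

How it is judged:
On the way, in this order (a step that is already met when the one before it is completed fails the run):
1. the cover is pushed all the way back (within 6 mm of its stop) (value of joint cover above 0.074 m), for 0.2 s.
2. the red handle is pushed shut (within 5 degrees of its stop) (value of joint red_handle above 1.48 rad and value of joint cover above 0.074 m), for 0.2 s.
At the end, for the whole second after the job is handed in: The cover stands fully back (within 6 mm of its stop), the red handle is fully shut (within 5 degrees of its stop), the blue handle's end is within 8 mm of where it was, and nozzle, ferrule, cup and seal ring are within 15 mm of where they stood (all of step 2 and distance of blue_tip from where it was at the start of the episode below 0.008 m and distance of each of nozzle, ferrule, cup, seal from where it was at the start of the episode below 0.015 m); the robot touches nothing.
It fails at once if the blue handle is moved (its end by more than 8 mm) (distance of blue_tip from where it was at the start of the episode above 0.008 m).
It fails at once if the red handle is gripped or forced (more than 32 N from the fingers) (contact force between the fingers and red_handle above 32 N).
It fails at once if the cover is gripped or forced (more than 32 N from the fingers) (contact force between the fingers and cover above 32 N).
It fails at once if one of the parts set out on the bench is pushed, lifted or carried (moved more than 15 mm) (distance of any of nozzle, ferrule, cup, seal from where it was at the start of the episode above 0.015 m).
It also fails if it takes over 45 s, if anything falls off the work surface, if the arm or the gripper's body presses on something with over 40 N, if the wrist force passes 120 N, or if a joint passes its speed limit or range.

## Robot

A 6-joint arm with a two-finger parallel gripper is mounted at the origin on the work surface; the furniture and walls round the work are solid. World frame = base frame: x ahead of the robot, y to its left, z up, the work surface at z = 0. Lengths are in m, angles in rad, forces in N, time in s.
With the tool pointing down it reaches from about 0.35 to 0.725 m from the base axis. Payload 4.3 kg.
Tool frame: the origin (TCP) lies midway between the tips of the shut fingers; the grasp point (between the pads) lies 19 mm behind it (r.grasp_offset is the distance from the TCP to the grasp point, in m); z points along the fingers, y is the line along which they close (so a half turn about z gives the same grasp; the last joint's range is limited). The gripper opens to 85 mm and grips with 20 to 120 N. Pads are 22 mm wide; open, the fingers measure 114 mm over their backs; the gripper's body (76 mm by 85 mm) begins 54 mm behind the grasp point. The pads swing forward as they close: fully open they stand 13 mm farther back than shut.
Start: joints at [-1.256, 0.377, 0.081, 1.274, 0, 1.46], TCP at [0.237, -0.524, 0.231] pointing down, gripper open.
Joint ranges: [-2.72, 2.72], [-0.84, 1.66], [-1.02, 1.22], [-1.77, 2.12], [-1.37, 1.28], [-3.14, 3.14]. Speed limits (rad/s): [2.57, 2.57, 3.14, 3.14, 3.14, 3.14].

## Interface

Orientations are given as a rotation vector (axis times angle).
In Python, from rig import r, imaging gives the robot as it stands. The module is installed in compiled form; this text tells all that it offers.
- The arm moves only by the shell command python3 -m handwheel 'ROWS'. ROWS is JSON, a list of rows, each a list of 5 numbers: the shift along the tool's x, y, z in units of 25 mm (1.0 is 25 mm), then the turn about the tool's z in units of 5 degrees (1.0 is 5 degrees), then the opening, from -1 (shut) to 1 (fully open). In form: [[x, y, z, spin, fingers], ...]. A call has 1 to 10 rows; each row shifts and turns the commanded pose from where the row before left it, along the tool's axes as they then stand; what a row does not reach is not made up. A row lasts 1/12 s, in which the tool goes at most 41.7 mm and 7.16 degrees, less where a joint would pass 70% of its speed; a pose out of reach is approached as far as the arm can. A call is refused whole if a number of a shift passes 1 or a number of a turn 1, either way. A call with a gripper value outside its range is refused whole. The fingers move at their own pace and stop on an object; the grip force is fixed at half the most. Time passes only in rows, so rows that do not move let the fingers close. It gives the time, the measured TCP pose, the force, the opening and the grip force at its end, in the units of the state.
- r.state(): the state, without advancing time (a new reading comes with each control period).
- imaging.grab_frame(name): name is "side" or "top" or "wrist"; returns a dict with "image" (400x640x3 uint8, red, green, blue), "vfov" (degrees; the focal length in pixels is half the picture's height over the tangent of half this angle, whatever the lens; pixels are square), "cx", "cy" (the principal point, pixels), "D" ([k1, k2, p1, p2, k3] as OpenCV has them; the pictures are not rectified), "R" (3x3) and "t" (3): a world point X has camera coordinates R X + t; the wrist camera has in their place "tool_from_camera" (4x4, takes a point from camera to tool coordinates, whose origin is the TCP and whose axes are the flange's). Camera axes: x right, y down, z forward; pixel columns grow to the right and rows downward; lengths in m; the calibration is good to about 2 mm. A picture is of the moment at which its call begins: read the wrist's pose just before it. There is no depth.
- r.finish_job(): hands the job in; it is judged then, once.
The state is a dict: "time": time; "q": joint angles; "dq": joint speeds; "effort": joint torques, N m; "position": TCP position; "eef_rot": TCP orientation; "ft_force": force on the tool from outside, world axes, zero at the start; "torque": the same for the moment, N m; "gripper_width": finger opening in m; "grip_force": force on a finger pad.
Only numpy, scipy, OpenCV 4.12 (cv2) and the standard library are available. Lean on these libraries where they do the work, as an engineer would, in place of code of your own. Each camera call takes 0.05 s, during which the arm holds its last target. There are 200 camera calls.

## Working session

There is one attempt and no reset: what is moved stays moved. The work goes in short steps, Python scripts to look and compute and a shell command to move; the robot and the scene stay as the last step left them, time stands still between calls to the robot, and variables do not carry over. Pictures are saved under pics/ and viewed, at most 10 in all, crops included, and the job is handed in when it is done.

```bash
mkdir -p pics; cat > h.py <<'E'
import numpy as np,cv2
from scipy.spatial.transform import Rotation as Ro
from rig import r,imaging
def cam(n):
    s=r.state(); f=imaging.grab_frame(n)
    F=200/np.tan(np.radians(f["vfov"])/2)
    K=np.array([[F,0,f["cx"]],[0,F,f["cy"]],[0,0,1.]])
    if n=="wrist":
        T=np.array(f["tool_from_camera"]); W=np.eye(4); W[:3,:3]=Ro.from_rotvec(s["eef_rot"]).as_matrix(); W[:3,3]=s["position"]
        C=np.linalg.inv(W@T); R,t=C[:3,:3],C[:3,3]
    else: R,t=np.array(f["R"]),np.array(f["t"])
    return f["image"],K,np.array(f["D"],float),R,t
def save(n,c): cv2.imwrite("pics/"+n,cv2.cvtColor(c[0],cv2.COLOR_RGB2BGR))
def atz(c,uv,z):
    _,K,D,R,t=c
    p=cv2.undistortPoints(np.array([[uv]],float),K,D)[0,0]
    d=R.T@np.array([p[0],p[1],1]); o=-R.T@t
    return o+d*(z-o[2])/d[2]
def proj(c,X):
    _,K,D,R,t=c
    return cv2.projectPoints(np.array(X,float).reshape(-1,3),cv2.Rodrigues(R)[0],t,K,D)[0][:,0]
E
python3 - <<'E'
from h import *
import pickle
for n in("top","side"):
    c=cam(n); save(n+"1.png",c); pickle.dump(c,open(n+"1.pkl","wb"))
s=r.state(); print(s); print(Ro.from_rotvec(s["eef_rot"]).as_matrix().round(3))
E
```

```text
{'time': 0.1, 'q': array([-1.25632269e+00,  3.78027700e-01,  7.97786193e-02,  1.27442510e+00,
       -2.64615989e-05,  1.46052156e+00]), 'dq': array([ 8.69257899e-04, -2.17893101e-03,  2.13037871e-03,  5.71623910e-05,
        9.74681103e-04, -7.09065436e-04]), 'effort': array([ 1.02604372e-03, -4.64693606e+01,  2.70582658e+01,  1.19862542e-02,
       -2.54680867e-05,  3.99249359e-06]), 'position': array([ 0.23677929, -0.52333442,  0.23044021]), 'eef_rot': array([-3.06918773e+00, -6.61795999e-01,  3.41788573e-04]), 'ft_force': array([0.5410384 , 0.15084358, 0.29320796]), 'torque': array([0.01259534, 0.02681384, 0.03244907]), 'grip_force': 0.0, 'gripper_width': 0.08513937787573943}
[[ 0.911  0.412 -0.001]
 [ 0.412 -0.911  0.002]
 [ 0.    -0.002 -1.   ]]
```

View pics/top1.png

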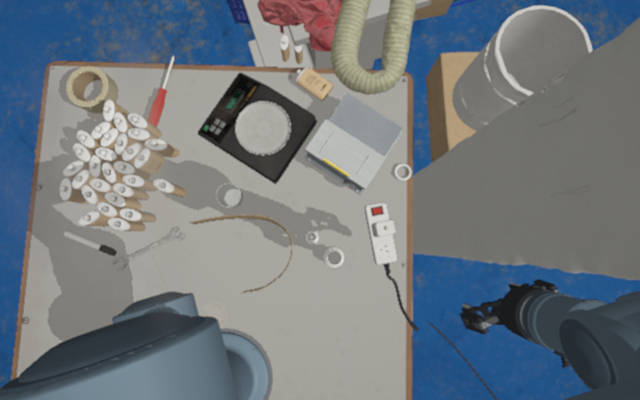

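View pics/side1.png

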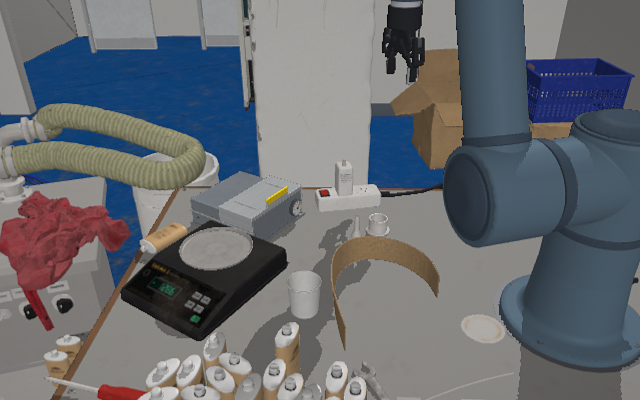

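```bash
python3 - <<'E'
from h import *
import pickle
c=pickle.load(open("top1.pkl","rb"))
im=cv2.cvtColor(c[0],cv2.COLOR_RGB2BGR)
cv2.imwrite("pics/topc.png",cv2.resize(im[80:280,270:430],None,fx=3,fy=3,interpolation=cv2.INTER_CUBIC))
for uv,z in[((371,205),.03),((396,264),.03),((334,257),.01),((312,238),.067),((229,196),.03),((402,172),.005),((415,250),0),((415,170),0)]: print(uv,atz(c,uv,z).round(3))
print("cam",-c[3].T@c[4])
E
```

```text
(371, 205) [ 0.421 -0.339  0.03 ]
(396, 264) [ 0.282 -0.401  0.03 ]
(334, 257) [ 0.293 -0.254  0.01 ]
(312, 238) [ 0.337 -0.2    0.067]
(229, 196) [0.432 0.004 0.03 ]
(402, 172) [ 0.508 -0.419  0.005]
(415, 250) [ 0.316 -0.454  0.   ]
(415, 170) [ 0.515 -0.453  0.   ]
cam [ 0.32988107 -0.20993849  0.92893037]
```

View pics/topc.png

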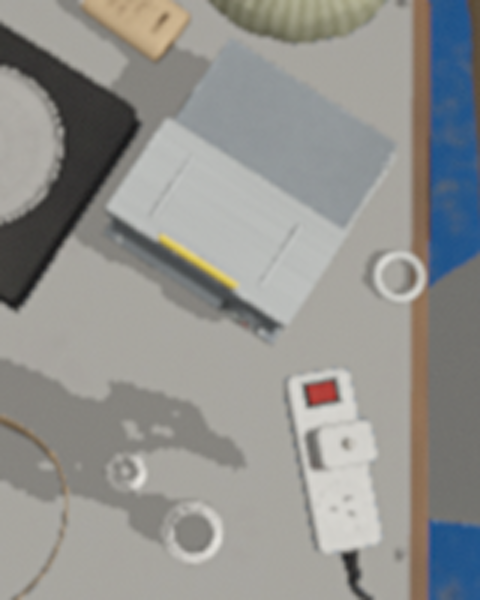

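```bash
cat > fit.py <<'E'
from h import *
import pickle
from scipy.optimize import least_squares
c=pickle.load(open("top1.pkl","rb"))
px=np.array([(110,210),(170,122),(343,227),(283,328),(232,42),(395,152),(160,238),(235,287)])/3+[270,80]-0.33
def pts(p):
    B=np.array([(-88+0,84.5,70.5),(0,84.5,70.5),(0,-84.5,70.5),(-88,-84.5,70.5),(88,85,61),(88,-85,61),(-88,35,90),(-88,-35,90)])/1000
    B[[0,1,2,3,6,7],0]+=p[3]
    R=Ro.from_euler('z',p[2]).as_matrix()
    return B@R.T+[p[0],p[1],0]
s=least_squares(lambda p:(proj(c,pts(p))-px).ravel(),[.55,-.28,-.5,.005],x_scale=[.1,.1,.1,.01])
p=s.x; print(p.round(4),np.degrees(p[2]),s.fun.reshape(-1,2).round(1))
np.save("box.npy",p)
R=Ro.from_euler('z',p[2]).as_matrix()
W=lambda x,y,z=0:(R@np.array([x,y,z])/1000+[p[0],p[1],0]).round(4)
print("tab",W(-90+1000*p[3],0,81),"open",W(-10,0,81),"L axis",W(-18,30),"R axis",W(-18,-44),"gauge",W(-98,-50))
E
python3 fit.py
```

```text
[ 0.5671 -0.2912 -0.5606  0.0068] -32.118564083872705 [[-1.6 -0.7]
 [-0.7 -1.7]
 [ 1.9  2.6]
 [ 1.3 -0.1]
 [-2.9 -1.1]
 [ 2.4  0.7]
 [-0.5 -0.2]
 [ 0.1  0.3]]
tab [ 0.4966 -0.2469  0.081 ] open [ 0.5587 -0.2859  0.081 ] L axis [ 0.5679 -0.2562  0.    ] R axis [ 0.5285 -0.3189  0.    ] gauge [ 0.4576 -0.2814  0.    ]
```

```bash
python3 -m handwheel '[[0.41,-0.91,0,0,-1],[0.41,-0.91,0,0,-1],[0.41,-0.91,0,0,-1],[0.41,-0.91,0,0,-1],[0.41,-0.91,0,0,-1],[0.41,-0.91,0,0,-1],[0.41,-0.91,0,0,-1],[0.41,-0.91,0,0,-1],[0.41,-0.91,0,0,-1],[0,0,0,0,-1]]'; python3 -m handwheel '[[1,0,0,0,-1],[1,0,0,0,-1],[1,0,0,0,-1],[0,0,0,-1,-1],[0,0,0,-1,-1],[0,0,0,-1,-1],[0,0,0,-1,-1],[0,0,0,-1,-1],[0,0,0,-1,-1],[0,0,0,-0.8,-1]]'; python3 - <<'E'
from h import *
import pickle
c=cam("wrist"); save("w1.png",c); pickle.dump(c,open("w1.pkl","wb"))
s=r.state(); print(s["position"],Ro.from_rotvec(s["eef_rot"]).as_matrix().round(3),s["gripper_width"],s["ft_force"]); print("cam",-c[3].T@c[4],c[3].round(2),c[1][0,0])
E
```

```text
time: 0.93
position: [0.2357, -0.2946, 0.2307]
eef_rot: [-3.066, -0.665, 0.001]
ft_force: [0.2, 0.3, 0.3]
gripper_width: -0.0001
grip_force: 0.0
time: 1.77
position: [0.305, -0.2688, 0.231]
eef_rot: [-2.74, -1.536, 0.0]
ft_force: [-0.2, -0.5, -0.1]
gripper_width: 0.0002
grip_force: 0.0
[ 0.30496873 -0.26877431  0.23097967] [[ 0.52   0.854 -0.   ]
 [ 0.854 -0.52   0.   ]
 [-0.    -0.    -1.   ]] 1.3719524585219841e-08 [-0.68688226 -0.54765674  0.33435682]
cam [ 0.34861742 -0.19636419  0.37384508] [[ 0.85 -0.52 -0.  ]
 [-0.49 -0.81  0.33]
 [-0.17 -0.28 -0.95]] 293.5309378181415
```

View pics/w1.png

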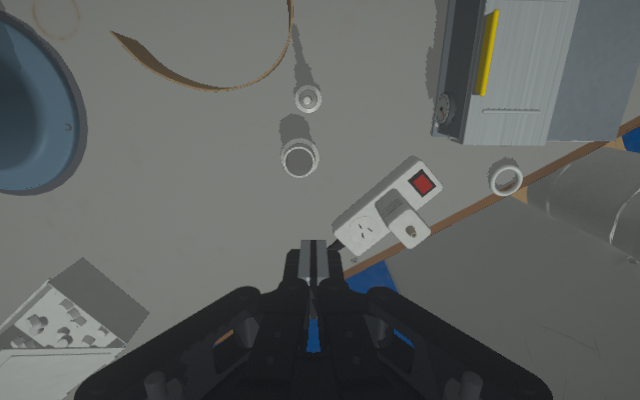

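```bash
python3 -m handwheel '[[0.4,1,0,0,-1],[0.4,1,0,0,-1],[0.4,1,0,0,-1],[0.4,1,0,0,-1],[0.4,1,0,0,-1],[0,0,0,0,-1]]'; python3 - <<'E'
from h import *
import pickle
c=cam("wrist"); save("w2.png",c); pickle.dump(c,open("w2.pkl","wb"))
E
```

```text
time: 2.32
position: [0.4417, -0.2928, 0.2303]
eef_rot: [2.741, 1.531, 0.002]
ft_force: [0.5, -0.3, -0.1]
gripper_width: -0.0
grip_force: 0.0
```

View pics/w2.png

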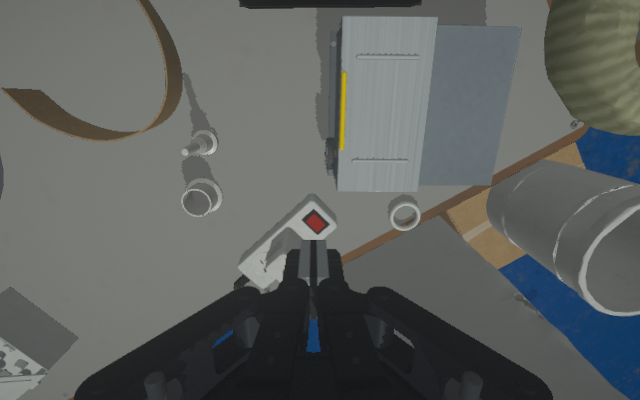

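```bash
cat > fit2.py <<'E'
from h import *
import pickle
from scipy.optimize import least_squares
from fit import pts
c=pickle.load(open("w2.pkl","rb"))
px=np.array([(342,16),(437,17),(418,192),(338,190),(521,27),(497,186),(346,72),(344,150)],float)
s=least_squares(lambda p:(proj(c,pts(p))-px).ravel(),[.55,-.28,-.5,.005],x_scale=[.1,.1,.1,.01],loss='soft_l1')
p=s.x; print(p.round(4),np.degrees(p[2]),(proj(c,pts(p))-px).round(1))
np.save("box.npy",p)
R=Ro.from_euler('z',p[2]).as_matrix()
W=lambda x,y,z=0:(R@np.array([x,y,z])/1000+[p[0],p[1],0]).round(4)
st=r.state(); T=Ro.from_rotvec(st["eef_rot"]).as_matrix()
for n,X in dict(tab=W(-90+1000*p[3],0,81),open=W(-10,0,81),L=W(-18,30,50),R=W(-18,-44,50)).items(): print(n,X,"tool units",(T.T@(X-st["position"])/.025).round(2))
print("yaw err tool y vs box x", np.degrees(np.arctan2(T[1,1],T[0,1])-p[2]))
E
python3 fit2.py | tail -14
```

```text
tab [ 0.4966 -0.2469  0.081 ] open [ 0.5587 -0.2859  0.081 ] L axis [ 0.5679 -0.2562  0.    ] R axis [ 0.5285 -0.3189  0.    ] gauge [ 0.4576 -0.2814  0.    ]
[ 0.5721 -0.2933 -0.5468  0.0031] -31.331657283394264 [[ 0.3 -0.1]
 [ 1.5 -0.8]
 [ 0.9 -0.3]
 [ 0.3  2.1]
 [ 1.7 -7.9]
 [-6.5  3.1]
 [-3.   0.7]
 [-2.9  0.2]]
tab [ 0.4979 -0.2482  0.081 ] tool units [2.72 1.07 5.97]
open [ 0.5636 -0.2881  0.081 ] tool units [2.74 4.14 5.97]
L [ 0.5723 -0.2584  0.05  ] tool units [3.94 3.82 7.21]
R [ 0.5339 -0.3216  0.05  ] tool units [0.98 3.83 7.21]
yaw err tool y vs box x -0.30975159021144966
```

```bash
python3 -m handwheel '[[0.9,-0.1,0,0,-1],[0.9,-0.1,0,0,-1],[0.9,-0.1,0,0,-1],[0,0,1,0,-1],[0,0,1,0,-1],[0,0,1,0,-1],[0,0,1,0,-1],[0,0,1,0,-1],[0,0,1,0,-1],[0,0,0,0,-1]]'; python3 - <<'E'
from h import *
c=cam("side"); cv2.imwrite("pics/s2.png",cv2.cvtColor(cv2.resize(c[0][130:260,170:370],None,fx=4,fy=4,interpolation=cv2.INTER_CUBIC),cv2.COLOR_RGB2BGR))
E
python3 fit2.py | tail -5
```

```text
time: 3.2
position: [0.4622, -0.228, 0.0767]
eef_rot: [-2.737, -1.525, 0.007]
ft_force: [-0.5, 0.2, -0.0]
gripper_width: 0.0005
grip_force: 0.0
tab [ 0.4979 -0.2482  0.081 ] tool units [ 0.06  1.58 -0.09]
open [ 0.5636 -0.2881  0.081 ] tool units [ 0.09  4.66 -0.11]
L [ 0.5723 -0.2584  0.05  ] tool units [1.28 4.34 1.13]
R [ 0.5339 -0.3216  0.05  ] tool units [-1.68  4.36  1.13]
yaw err tool y vs box x -0.40881677478305695
```

View pics/s2.png

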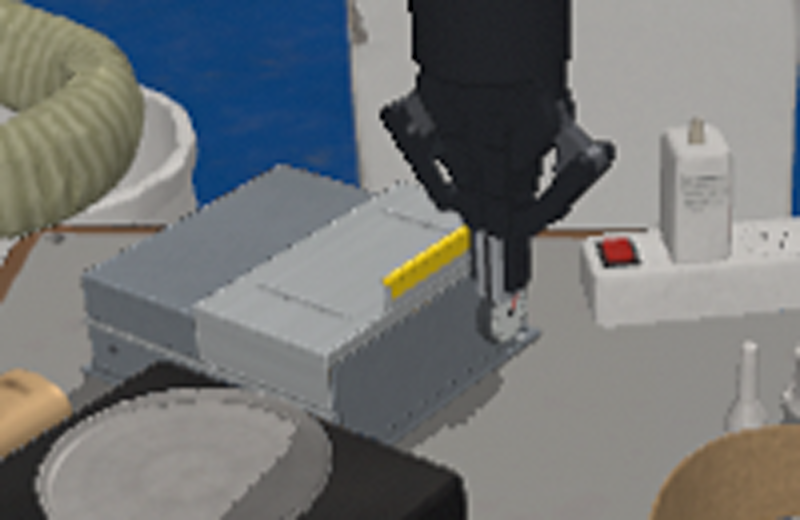

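```bash
python3 -m handwheel '[[0,0.2,0,0,-1],[0,0.2,0,0,-1],[0,0.2,0,0,-1],[0,0.15,0,0,-1],[0,0.15,0,0,-1],[0,0.15,0,0,-1],[0,0.15,0,0,-1],[0,0.15,0,0,-1],[0,0.15,0,0,-1],[0,0.15,0,0,-1]]';  python3 -m handwheel '[[0,0.2,0,0,-1],[0,0.2,0,0,-1],[0,0.2,0,0,-1],[0,0.2,0,0,-1],[0,0.2,0,0,-1],[0,0.2,0,0,-1],[0,0.2,0,0,-1],[0,0.1,0,0,-1],[0,0.1,0,0,-1],[0,0,0,0,-1]]';python3 fit2.py | tail -4
```

```text
time: 4.08
position: [0.5019, -0.2519, 0.0819]
eef_rot: [2.743, 1.531, -0.001]
ft_force: [-2.1, 0.8, 4.2]
gripper_width: 0.0001
grip_force: 2.3
time: 4.92
position: [0.5364, -0.2732, 0.0819]
eef_rot: [2.742, 1.531, 0.0]
ft_force: [-0.9, 0.3, 3.3]
gripper_width: -0.0002
grip_force: 1.1
open [ 0.5636 -0.2881  0.081 ] tool units [0.06 1.24 0.04]
L [ 0.5723 -0.2584  0.05  ] tool units [1.26 0.91 1.27]
R [ 0.5339 -0.3216  0.05  ] tool units [-1.7   0.93  1.28]
yaw err tool y vs box x -0.33111029229328526
```

```bash
python3 -m handwheel '[[0,0.1,0,0,-1],[0,0.1,0,0,-1],[0,0.1,0,0,-1],[0,0.1,0,0,-1],[0,0.08,0,0,-1],[0,0,0,0,-1]]';  python3 - <<'E'
from h import *
c=cam("side"); cv2.imwrite("pics/s3.png",cv2.cvtColor(cv2.resize(c[0][130:260,170:370],None,fx=4,fy=4,interpolation=cv2.INTER_CUBIC),cv2.COLOR_RGB2BGR))
E
python3 fit2.py | tail -4
```

```text
time: 5.42
position: [0.5463, -0.2793, 0.0816]
eef_rot: [2.743, 1.531, 0.0]
ft_force: [-1.1, 0.1, 3.4]
gripper_width: 0.0001
grip_force: 1.3
open [ 0.5636 -0.2881  0.081 ] tool units [0.06 0.78 0.02]
L [ 0.5723 -0.2584  0.05  ] tool units [1.25 0.45 1.26]
R [ 0.5339 -0.3216  0.05  ] tool units [-1.7   0.47  1.26]
yaw err tool y vs box x -0.32743116384411103
```

View pics/s3.png

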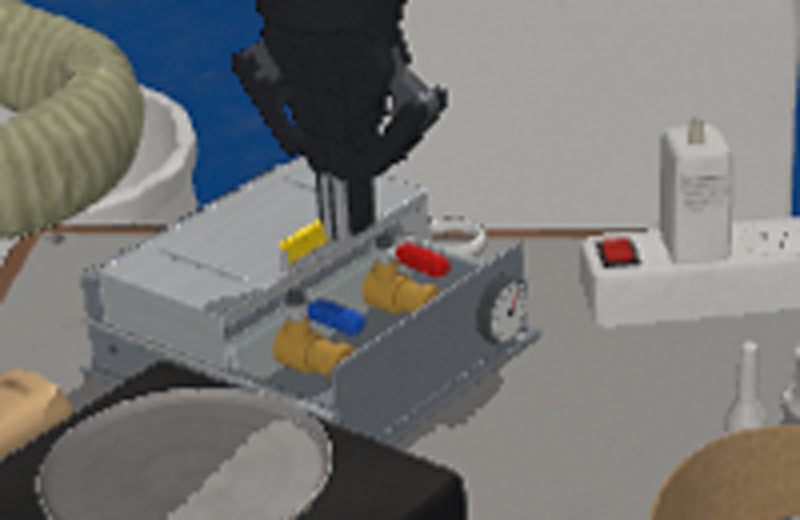

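```bash
python3 -m handwheel '[[0,0.06,0,0,-1],[0,0.06,0,0,-1],[0,0.06,0,0,-1],[0,0,0,0,-1]]'; python3 fit2.py | tail -4|head -1; python3 -m handwheel '[[0,0.06,0,0,-1],[0,0,0,0,-1]]';python3 fit2.py | tail -4|head -1; 
```

```text
time: 5.8
position: [0.55, -0.2815, 0.0813]
eef_rot: [2.743, 1.531, 0.0]
ft_force: [-2.1, 0.7, 4.3]
gripper_width: 0.0
grip_force: 1.6
open [ 0.5636 -0.2881  0.081 ] tool units [0.06 0.6  0.01]
time: 5.97
position: [0.5513, -0.2823, 0.0812]
eef_rot: [2.743, 1.531, 0.0]
ft_force: [-1.9, 0.9, 3.6]
gripper_width: -0.0005
grip_force: 1.6
open [ 0.5636 -0.2881  0.081 ] tool units [0.06 0.54 0.01]
```

```bash
python3 -m handwheel '[[0,0.06,0,0,-1],[0,0,0,0,-1]]';  python3 -m handwheel '[[0,0.06,0,0,-1],[0,0,0,0,-1]]';python3 -m handwheel '[[0,0.06,0,0,-1],[0,0,0,0,-1]]';python3 fit2.py | tail -4|head -1; 
```

```text
time: 6.13
position: [0.5526, -0.2831, 0.0812]
eef_rot: [2.743, 1.531, 0.0]
ft_force: [-1.9, 1.1, 4.0]
gripper_width: -0.0002
grip_force: 1.5
time: 6.3
position: [0.5532, -0.2835, 0.0812]
eef_rot: [-2.742, -1.531, 0.001]
ft_force: [-3.7, 2.2, 4.5]
gripper_width: 0.0003
grip_force: 2.9
time: 6.47
position: [0.5533, -0.2835, 0.0812]
eef_rot: [-2.74, -1.53, 0.003]
ft_force: [-6.5, 4.3, 8.1]
gripper_width: -0.0002
grip_force: 5.0
open [ 0.5636 -0.2881  0.081 ] tool units [0.06 0.45 0.  ]
```

```bash
python3 -m handwheel '[[0,-0.4,0,0,-1],[0,-0.4,0,0,-1],[-0.5,-0.2,-1,0,-1],[-0.8,0,-1,0,-1],[-0.8,0,-1,0,-1],[-0.4,0,-1,0,-1],[0,0,0,0,-1]]';  python3 - <<'E'
from h import *
import pickle
c=cam("wrist"); save("w3.png",c); pickle.dump(c,open("w3.pkl","wb"))
p=np.load("box.npy");R=Ro.from_euler('z',p[2]).as_matrix()
st=r.state();T=Ro.from_rotvec(st["eef_rot"]).as_matrix()
for n,b in dict(redaxis=(-18,-44,59),redtip=(-64,-44,59),bluetip=(-64,30,59),wallL=(-84.5,80,60),wallR=(-84.5,-80,60),tabL=(-8,35,90),tabR=(-8,-35,90)).items():
    X=R@np.array(b)/1000+[p[0],p[1],0]
    print(n,proj(c,X).round(0),(T.T@(X-st["position"])/.025).round(2))
E
```

```text
time: 7.05
position: [0.5029, -0.3289, 0.1868]
eef_rot: [2.737, 1.523, 0.005]
ft_force: [1.4, 0.3, 1.0]
gripper_width: -0.0001
grip_force: 0.0
redaxis [[336. 163.]] [0.86 0.9  5.02]
redtip [[288. 163.]] [ 0.84 -0.94  5.01]
bluetip [[285.  79.]] [ 3.8  -0.96  5.  ]
wallL [[257.  13.]] [ 5.8  -1.8   4.96]
wallR [[268. 200.]] [-0.6  -1.75  4.96]
tabL [[355.  70.]] [4.02 1.28 3.78]
tabR [[352. 160.]] [1.22 1.3  3.78]
```

View pics/w3.png

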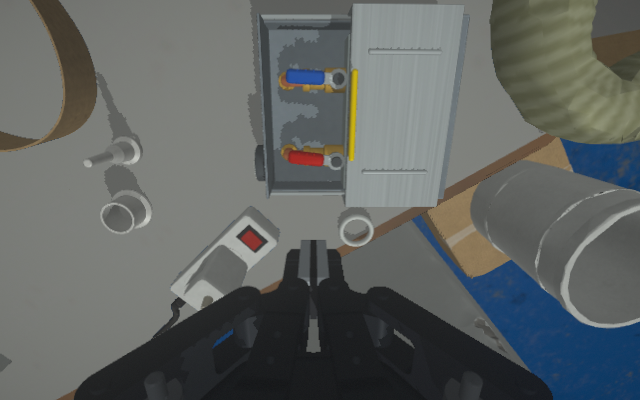

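```bash
python3 -m handwheel '[[-0.1,-0.4,0,0,-1],[0,0,1,0,-1],[0,0,1,0,-1],[0,0,1,0,-1],[0,0,1,0,-1],[0,0,1,0,-1],[0,0,0.4,0,-1],[0,0,0,0,-1],[0,0,0,0,-1]]';  cat > rel.py <<'E'
from h import *
p=np.load("box.npy");R=Ro.from_euler('z',p[2]).as_matrix()
st=r.state()
b=R.T@(st["position"]-[p[0],p[1],0])*1000
print("TCP in box mm",b.round(1),"rel red axis",(b[:2]-[-18,-44]).round(1),"F box",(R.T@st["ft_force"]).round(1),st["time"])
E
python3 rel.py
```

```text
time: 7.85
position: [0.4908, -0.3208, 0.0457]
eef_rot: [-2.741, -1.531, 0.001]
ft_force: [-0.1, -0.9, -0.4]
gripper_width: 0.0005
grip_force: 0.0
TCP in box mm [-55.1 -65.8  45.7] rel red axis [-37.1 -21.8] F box [ 0.4 -0.8 -0.4] 7.85
```

```bash
python3 -m handwheel '[[0.15,-0.08,0,0,-1],[0.16,-0.08,0,0,-1],[0.12,0,0,0,-1],[0.12,0,0,0,-1],[0.12,0,0,0,-1],[0,0,0,0,-1]]'; python3 rel.py;  python3 -m handwheel '[[0.11,0.04,0,0,-1],[0.11,0.04,0,0,-1],[0.11,0.04,0,0,-1],[0.11,0.04,0,0,-1],[0.12,0.11,0,0,-1],[0.12,0.11,0,0,-1],[0.12,0.11,0,0,-1],[0,0,0,0,-1]]'; python3 rel.py
```

```text
time: 8.35
position: [0.4974, -0.3056, 0.0473]
eef_rot: [2.741, 1.531, 0.001]
ft_force: [-0.9, -2.1, 1.2]
gripper_width: -0.0001
grip_force: 1.0
TCP in box mm [-57.5 -49.3  47.3] rel red axis [-39.5  -5.3] F box [ 0.3 -2.3  1.2] 8.35
time: 9.02
position: [0.5178, -0.2938, 0.0459]
eef_rot: [-2.742, -1.532, -0.0]
ft_force: [-3.1, -1.2, 0.8]
gripper_width: 0.0
grip_force: 1.5
TCP in box mm [-46.1 -28.6  45.9] rel red axis [-28.1  15.4] F box [-2.  -2.6  0.8] 9.0167
```

```bash
python3 -m handwheel '[[0.1,0.08,0,0,-1],[0.1,0.08,0,0,-1],[0.04,0.08,0,0,-1],[0,0.06,0,0,-1],[0,0,0,0,-1]]'; python3 rel.py;  python3 -m handwheel '[[0,0.06,0,0,-1],[0,0,0,0,-1]]'; python3 rel.py
```

```text
time: 9.43
position: [0.527, -0.2925, 0.0458]
eef_rot: [-2.741, -1.531, -0.001]
ft_force: [-2.6, 1.7, 0.2]
gripper_width: -0.0003
grip_force: 1.5
TCP in box mm [-39.  -22.8  45.8] rel red axis [-21.   21.2] F box [-3.1  0.1  0.2] 9.4333
time: 9.6
position: [0.5281, -0.2931, 0.0458]
eef_rot: [-2.741, -1.531, -0.002]
ft_force: [-4.2, 2.9, -0.3]
gripper_width: 0.0002
grip_force: 2.0
TCP in box mm [-37.7 -22.6  45.8] rel red axis [-19.7  21.4] F box [-5.1  0.3 -0.3] 9.6
```

```bash
for i in 1; do python3 -m handwheel '[[0,0.06,0,0,-1],[0,0,0,0,-1]]' | tail -3 | head -1; python3 rel.py; python3 -m handwheel '[[0,0.05,0,0,-1],[0,0,0,0,-1]]'|head -1; python3 rel.py; done
```

```text
ft_force: [-3.0, 3.3, 0.5]
TCP in box mm [-36.6 -22.4  45.8] rel red axis [-18.6  21.6] F box [-4.3  1.3  0.5] 9.7667
time: 9.93
TCP in box mm [-36.3 -22.3  45.7] rel red axis [-18.3  21.7] F box [-8.4  2.1  2. ] 9.9333
```

```bash
python3 -m handwheel '[[0,0.05,0,0,-1],[0,0,0,0,-1]]'|head -1; python3 rel.py; python3 -m handwheel '[[0,0,0,0,-1],[0,0,0,0,-1],[0,0,0,0,-1]]'|head -1; python3 rel.py; python3 - <<'E'
from h import *
c=cam("wrist"); cv2.imwrite("pics/w4.png",cv2.cvtColor(c[0],cv2.COLOR_RGB2BGR))
E
```

```text
time: 10.1
TCP in box mm [-36.2 -22.3  45.7] rel red axis [-18.2  21.7] F box [-9.5  1.9  3.8] 10.1
time: 10.35
TCP in box mm [-36.3 -22.4  45.7] rel red axis [-18.3  21.6] F box [-9.3  2.   4.1] 10.35
```

View pics/w4.png

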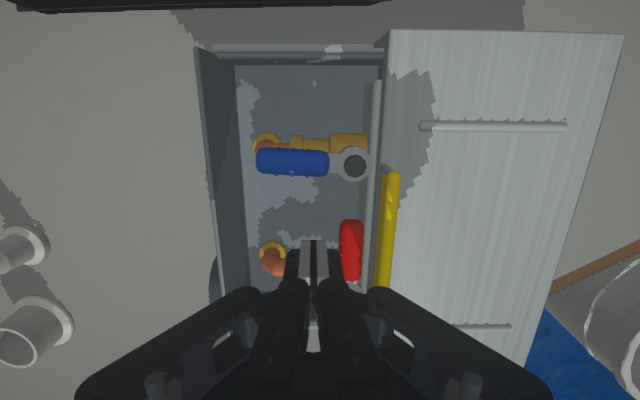

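```bash
python3 -m handwheel '[[0,-0.3,0,0,-1],[0,-0.3,0,0,-1],[0,0,-1,0,-1],[0,0,-1,0,-1],[0,0,-1,0,-1],[-0.5,0,-1,0,-1],[-1,0,-1,0,-1],[-1,0,-0.5,0,-1],[0,0,0,0,-1]]'; python3 - <<'E'
from h import *
c=cam("wrist"); cv2.imwrite("pics/w5.png",cv2.cvtColor(cv2.resize(c[0][0:260,180:520],None,fx=2.3,fy=2.3,interpolation=cv2.INTER_CUBIC),cv2.COLOR_RGB2BGR))
p=np.load("box.npy");R=Ro.from_euler('z',p[2]).as_matrix()
for n,b in dict(axis=(-18,-44,59),end=(-18,2,59),blueend=(-64,30,59),tabopenL=(-8,35,90),tabR=(-8,-35,90)).items(): print(n,((proj(c,R@np.array(b)/1000+[p[0],p[1],0])[0]-[180,0])*2.3).round())
E
```

```text
time: 11.15
position: [0.487, -0.3473, 0.1888]
eef_rot: [2.736, 1.52, 0.003]
ft_force: [0.7, 0.1, 0.4]
gripper_width: 0.0
grip_force: 0.0
axis [370. 314.]
end [372. 191.]
blueend [248. 112.]
tabopenL [416.  79.]
tabR [408. 300.]
```

View pics/w5.png

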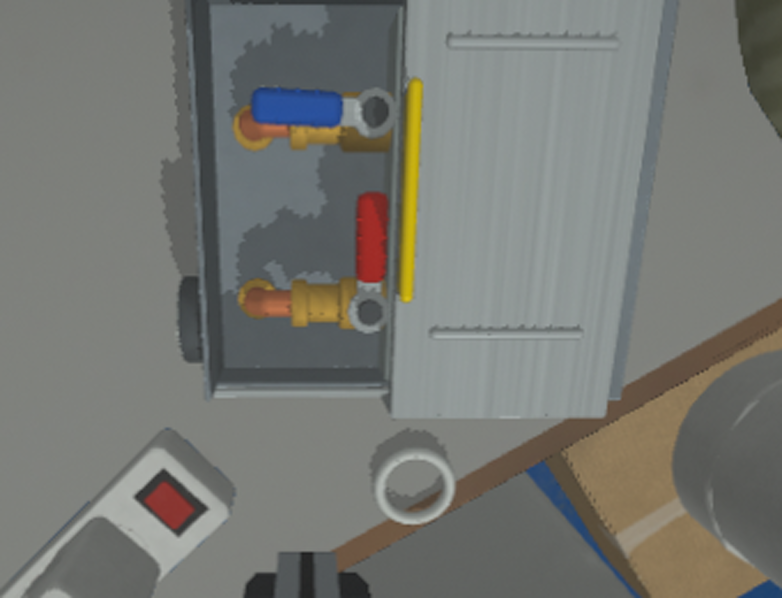

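The picture shows the red lever from its axis at (370,312) to its end at (372,192), within a pixel or two of the fully shut prediction. The tab ends at (416,80) and (407,300) match the fully open cover. The blue lever is unmoved, and the gripper is clear of everything.

```bash
python3 -c "
from rig import r
print(r.finish_job())"
```

```text
the job is handed in; nothing more can be done
None
```

The cover is pushed fully back to its stop and left open, and the red handle is turned a quarter turn to its stop, fully shut. The blue handle looks unmoved and the bench parts were not touched. The job was handed in at about 11 s, and the interface returned no verdict.

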